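# Pull a sherd tray out from under a ledge with a hooked rod

### The job

The sherd tray is pushed in under the low plywood ledge, and its pull eye is out of reach. Take the hooked rod, reach it in under the ledge, feel for the eye, catch it and draw the tray out to its stop; then unhook, lay the rod down on the table clear of the ledge and the tray, and let go. Move the tray with the rod only and keep the gripper off ledge and tray, work with a light touch (the rod must never press or pull on them with more than 20 N), do not drop the rod, and leave the other things where they are.

Things in the scene. Friction and masses are not known exactly. Their poses are not given: they have to be found in the camera images.
- riser: Low plywood bench riser, fixed to the table: 170 mm deep (x), 200 wide (y), 122 high. Origin: centre of its footprint, on the table. Its 10 mm top board is the ledge (underside z = 112 mm). 10 mm side walls (inner faces y = +-90 mm) and a back wall at +x; no floor. Open towards its own -x. The tray with the pull eye is inside; apart from these the space under the ledge is empty.
- ledge_front (a point): Middle of the ledge's front edge, at its underside: x = -85 mm, y = 0, z = 112 mm of the riser. Axes as the riser's.
- tray (a joint): Slide of the sherd tray, in m: 0 fully in, 0.070 fully out at its stop; grows as the tray moves to the riser's -x. Grey box, 174 mm wide, front z 11 to 103 mm; about 4 N of friction, no catch. The pull eye is clamped at an unknown, unmeasured place on the tray's rail: its middle lies at y = -45 to +45 mm of the riser, to be found by touch (the clamp holds against about 15 N sideways).
- tray_front (a point): Middle of the tray's flat front face, axes as the riser's: x = -15 mm minus the tray slide, y = 0, z = 66 mm of the riser. The pull eye stands out from here towards -x: a level D-shaped steel loop of 6 mm bar, bar z 63 to 69 mm, two straight legs 30 mm apart (centres), outer bar 36 mm (centre) before this face. Behind it a rail and foot plate (150 mm wide, z 58 to 74) stand 11 mm proud.
- hook_rod: Hooked rod, about 0.1 kg, loose on the table. Wooden handle 90 mm long (x), 22 wide (y), 30 high (z); origin: middle of the handle's underside; x points along the rod to the hook. An 8 mm steel rod leaves the handle along +x, its axis 18 mm above the underside; at x = 165 mm it turns up (+z) as a straight 8 mm tip whose top is 46 mm above the underside.
- hook_tip (a point): Centre of the rounded end of the rod's tip: x = 165 mm, y = 0, z = 42 mm in the frame of the hooked rod.
- loupe: Bystander: black loupe, 35 mm wide and 34 mm high, standing on the table among the sherds at the left; origin under its centre.
- marker: Bystander: white marker pen with black cap, 130 mm long, 13 mm thick, lying on the table at the right; origin under its middle.
- small_tub: Bystander: white tub in a brown sleeve, 78 mm wide and 76 mm high, standing behind the riser; origin under its centre.
- tape: Bystander: roll of beige tape, 127 mm wide and 50 mm high, lying flat at the left; origin under its centre.

How it is judged:
By the outcome, as a careful person would: the job done as asked, in the order asked, and still so for the second after the job is handed in, with the robot touching nothing.
It also fails if it takes over 58 s, if anything falls off the work surface, if the arm or the gripper's body presses on something with over 40 N, if the wrist force passes 120 N, or if a joint passes its speed limit or range.

### The arm

A 6-joint arm with a two-finger parallel gripper is mounted at the origin on a cart in front of the work surface, level with it; the furniture and walls round the work are solid. World frame = base frame: x ahead of the robot, y to its left, z up, the work surface at z = 0. Lengths are in mm, angles in rad, forces in N, time in s.
With the tool pointing down it reaches from about 275 to 750 mm from the base axis. Payload 10.2 kg.
Tool frame: the origin (TCP) lies midway between the tips of the shut fingers; the grasp point (between the pads) lies 19 mm behind it; z points along the fingers, y is the line along which they close (so a half turn about z gives the same grasp; the last joint's range is limited). The gripper opens to 85 mm and grips with 20 to 120 N. Pads are 22 mm wide; open, the fingers measure 114 mm over their backs; the gripper's body (76 mm by 85 mm) begins 54 mm behind the grasp point. The pads swing forward as they close: fully open they stand 13 mm farther back than shut.
Start: joints at [1.125, 0.313, 1.498, -0, 1.331, -0.223], TCP at [116.017, 512.027, 231.294] pointing down, gripper open.
Joint ranges: [-2.94, 2.94], [-0.97, 2.17], [0.19, 2.56], [-1.23, 4.37], [0.02, 3.11], [-2.88, 2.88]. Speed limits (rad/s): [2.39, 2.39, 3.01, 3.14, 3.14, 3.14].

### API

Orientations are given as a unit quaternion [w, x, y, z].
In Python, from rig import ctrl gives the robot as it stands.
- The arm moves only by the tool send_rows, never from a script. Its argument "targets" is a list of rows, each a list of 7 numbers: the closure, from -1 (fully open) to 1 (shut), so that 0 is half open, then the shift along the tool's x, y, z in m, then the turn, a rotation vector about the tool's x, y, z in rad. In form: [[claw, dx, dy, dz, ax, ay, az], ...]. A call has exactly 10 rows; each row shifts and turns the commanded pose from where the row before left it, along the tool's axes as they then stand; what a row does not reach is not made up. A row lasts 1/8 s, in which the tool goes at most 62.5 mm and 10.7 degrees, less where a joint would pass 70% of its speed; a pose out of reach is approached as far as the arm can. A call with a gripper value outside its range is refused whole. The fingers move at their own pace and stop on an object; "squeeze" is the grip in N (left out, the last holds). Time passes only in rows, so rows that do not move let the fingers close, or fill a call up. It gives the time, the measured TCP pose, the force, the opening and the grip force at its end, in the units of the state.
- ctrl.sense(): the state, without advancing time (a new reading comes with each control period).
- ctrl.capture(name): name is "side" or "top"; returns a dict with "img" (420x560x3 uint8, red, green, blue), "camera_matrix" (3x3 intrinsics, pixels), "R" (3x3) and "t" (3): a world point X has camera coordinates R X + t. Camera axes: x right, y down, z forward; pixel columns grow to the right and rows downward; lengths in mm; the calibration is good to about 2 mm. A picture is of the moment at which its call begins. There is no depth.
- ctrl.finish_job(): hands the job in; it is judged then, once.
Trained networks look in a picture, given as the dict that the camera call returned (one of the last four; its "shot" number tells which), for a name from the list of things; names that differ only in an ending like _2 or _b are one class to them, and where a whole thing is asked for, a point or a joint stands for the part that bears it (a point fixed in the world has none). Each returns a list of dicts, best first, with "score" (0 to 1); they miss things now and then, are a little off and sometimes report something else, mostly with a low value. They report only what shows in the picture. A call takes as long as a camera call.
- ctrl.boxes_of(query, picture): "extent" ([left, top, width, height] in pixels, round what is visible of it).
- ctrl.landmark_of(query, picture): "point" ([column, row] in pixels: a listed point, or the origin of a listed thing).
The state is a dict: "time_s": time; "joints": joint angles; "dq": joint speeds; "tau": joint torques, N m; "eef_pos": TCP position; "ee_rot": TCP orientation; "force": force on the tool from outside, world axes, zero at the start; "wrist_torque": the same for the moment, N m; "grip_width": opening from 0.0 (shut) to 1.0 (fully open); "grip_force": force on a finger pad.
Only numpy, scipy, OpenCV 4.12 (cv2) and the standard library are available. Lean on these libraries where they do the work, as an engineer would, in place of code of your own. Each camera call takes 0.05 s, during which the arm holds its last target. There are 200 camera calls.

## Working session

There is one attempt and no reset: what is moved stays moved. The work goes in short steps, Python scripts to look and compute and a tool call to move; the robot and the scene stay as the last step left them, time stands still between calls to the robot, and variables do not carry over. Pictures are saved under pics/ and viewed, at most 10 in all, crops included, and the job is handed in when it is done.

Besides the shell and the picture viewer there is one more tool, called after "Request:" by a JSON object that holds its "op" and its "data". send_rows: Moves the arm, as the interface text tells. Its arguments: {"type":"object","properties":{"targets":{"type":"array"},"squeeze":{"type":"number"}},"required":["targets"]}

```bash
mkdir -p pics; cat > h.py <<'E'
import numpy as np,cv2
from rig import ctrl
def px(P,c):
    p=c["camera_matrix"]@(c["R"]@np.array(P,float)+c["t"]); return p[:2]/p[2]
def onz(uv,c,z):
    d=c["R"].T@np.linalg.inv(c["camera_matrix"])@np.array([uv[0],uv[1],1.]); o=-c["R"].T@c["t"]
    return o+d*(z-o[2])/d[2]
E
python3 - <<'E'
from h import *
s=ctrl.sense();print(s)
ims=[]
for n in("top","side"):
    c=ctrl.capture(n);ims.append(c["img"][:,:,::-1])
    print(n,-c["R"].T@c["t"])
    for q,z in(("riser",0),("ledge_front",112),("tray_front",66),("hook_rod",0),("hook_tip",42),("loupe",0),("marker",0),("small_tub",0),("tape",0)):
        l=ctrl.landmark_of(q,c)[:2]
        for r in l: print(n,q,np.round(r["point"]),round(r["score"],2),np.round(onz(r["point"],c,z)))
cv2.imwrite("pics/a.png",ims[0]);cv2.imwrite("pics/b.png",ims[1])
E
```

```text
{'time_s': 0.0, 'joints': array([ 1.12459914e+00,  3.13456495e-01,  1.49844800e+00, -1.71028018e-06,
        1.33100408e+00, -2.23398881e-01]), 'dq': array([ 0.00079798, -0.00121377, -0.00060712,  0.00040683, -0.00058655,
       -0.00148271]), 'tau': array([-1.05491807e-03, -4.12265146e+01, -2.59737647e+01, -2.39760302e-04,
        4.21865378e-03,  9.95796086e-06]), 'eef_pos': array([115.89956176, 511.77849958, 230.72764572]), 'ee_rot': array([-2.15406647e-04,  1.11168663e-01,  9.93801336e-01, -6.21699665e-04]), 'force': array([ 0.32116154, -0.93460216, -0.53980353]), 'wrist_torque': array([-0.04421428,  0.01084577, -0.01677119]), 'grip_force': 0.0, 'grip_width': 0.9999063335057892}
top [ 408.66777769  -14.08721143 1432.10466106]
top riser [312. 230.] 0.97 [ 526. -107.    0.]
top ledge_front [346. 228.] 0.66 [ 521. -194.  112.]
top tray_front [410. 200.] 0.29 [ 606. -379.   66.]
top hook_rod [385. 251.] 0.56 [ 467. -320.    0.]
top hook_rod [310. 231.] 0.17 [ 521. -103.    0.]
top hook_tip [406. 198.] 0.88 [ 614. -375.   42.]
top hook_tip [346. 231.] 0.37 [ 519. -201.   42.]
top loupe [216. 252.] 0.59 [459. 172.   0.]
top marker [423. 208.] 0.74 [ 591. -434.    0.]
top small_tub [319. 172.] 0.63 [ 697. -129.    0.]
top tape [138. 240.] 0.89 [493. 401.   0.]
side [  589.95340945 -1175.18313484   608.16302714]
side riser [262. 259.] 0.76 [ 526. -121.    0.]
side riser [292. 336.] 0.64 [ 603. -443.    0.]
side ledge_front [257. 234.] 0.72 [ 519. -191.  112.]
side tray_front [262. 241.] 0.81 [ 526. -140.   66.]
side hook_rod [230. 302.] 0.84 [ 460. -319.    0.]
side hook_tip [300. 304.] 0.65 [ 622. -389.   42.]
side marker [291. 334.] 0.79 [ 600. -438.    0.]
side tape [259. 190.] 0.71 [490. 416.   0.]
```

View pics/a.png

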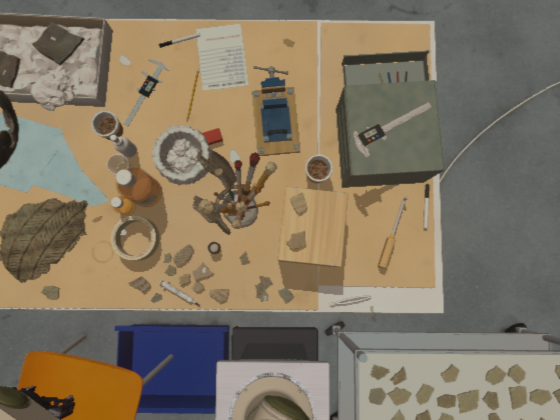

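View pics/b.png

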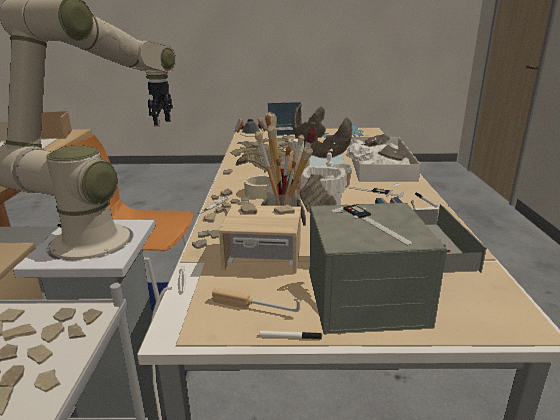

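The top view shows the riser at about (312,228), opening to world -y (image right). The rod's handle is at (387,250) and its tip near (405,200), with the green box beyond it at columns 340-440. The side view shows the tray front and something eye-like near (262,241). I'll zoom in.

```bash
python3 - <<'E'
from h import *
b=cv2.imread("pics/b.png");a=cv2.imread("pics/a.png")
p=cv2.resize(b[198:278,210:310],None,fx=7,fy=7,interpolation=cv2.INTER_CUBIC)
cv2.imwrite("pics/c.png",p)
p=cv2.resize(a[180:280,270:420],None,fx=5,fy=5,interpolation=cv2.INTER_CUBIC)
cv2.imwrite("pics/d.png",p)
E
```

```text
(no output)
```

View pics/c.png

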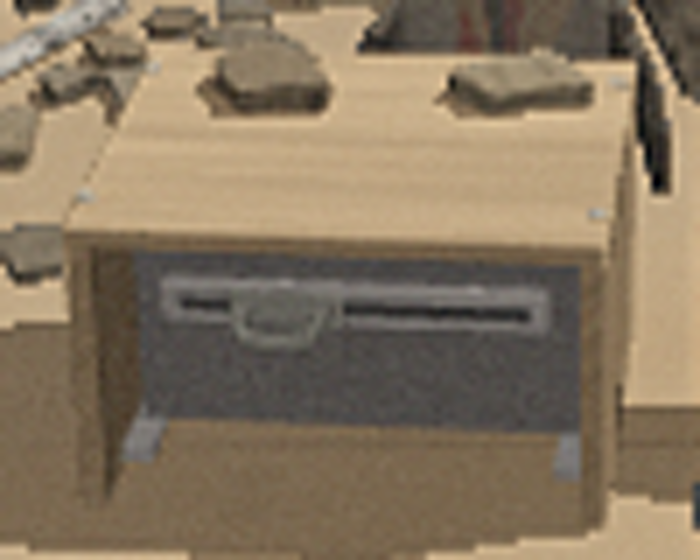

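View pics/d.png

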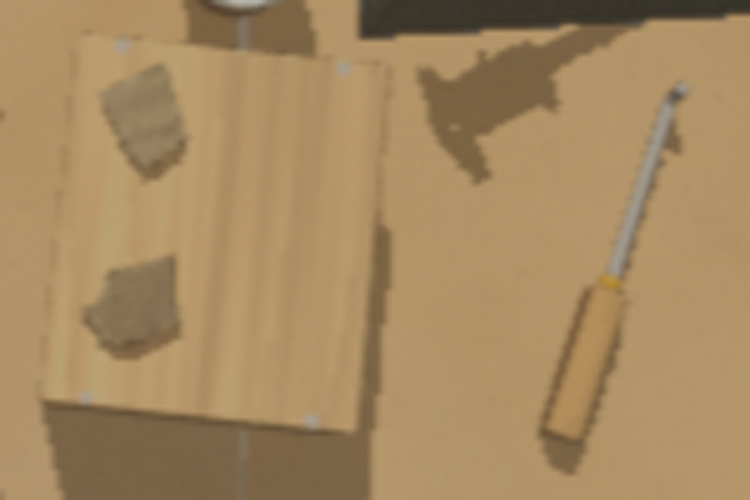

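The crop shows the eye left of centre: its outer bar is at about crop (281,343) and its legs at about x=240 and x=325. The top crop gives clean ledge corners and the rod outline. I'll fit the poses from these.

```bash
python3 - <<'E'
from h import *
from scipy.optimize import least_squares
T=ctrl.capture("top");S=ctrl.capture("side")
A=lambda p:np.array(p)/5+[270,180]-.4
B=lambda p:np.array(p)/7+[210,198]-.43
# riser corners
ob=[(T,A(p),q) for p,q in(((80,33),(85,-100,122)),((387,65),(-85,-100,122)),((360,432),(-85,100,122)),((42,400),(85,100,122)))]
ob+=[(S,B(p),q) for p,q in(((65,235),(-85,100,122)),((605,248),(-85,-100,122)),((598,533),(-85,-100,0)),((637,65),(85,-100,122)))]
def W(v,q):
    c,s=np.cos(v[2]),np.sin(v[2]);return np.array([v[0]+c*q[0]-s*q[1],v[1]+s*q[0]+c*q[1],q[2]])
f=lambda v:np.concatenate([px(W(v,q),c)-p for c,p,q in ob])
r=least_squares(f,[526,-112,1.5]);print("riser",r.x,np.round(f(r.x).reshape(-1,2),1).tolist())
v=r.x
for n,p,x in(("bar",(281,343),-51),("legL",(240,305),-40),("legR",(327,305),-40)):
    g=least_squares(lambda u:px(W(v,(x,u[0],u[1])),S)-B(p),[0,66]);print(n,g.x)
rear=onz(A((563,435)),T,30);fer=onz(A((612,283)),T,30);tip=onz(A((680,90)),T,46)
d=(tip-rear)[:2];L=np.hypot(*d);print("rod",rear,fer,tip,L,np.degrees(np.arctan2(d[1],d[0])),"origin",rear[:2]+d/L*45)
for q,z in(("hook_rod",0),("hook_tip",42)):
    for c in(T,S):
        for k in ctrl.landmark_of(q,c)[:1]:print(q,k["score"],onz(k["point"],c,z))
E
```

```text
riser [ 526.32465187 -104.5048275     1.47643957] [[0.0, -0.2], [1.3, -0.3], [0.3, 0.4], [0.1, 0.2], [-1.0, -1.9], [0.3, -1.0], [1.1, 0.0], [-0.3, -1.3]]
bar [26.25890521 56.79157902]
legL [43.60098537 66.59393368]
legR [ 9.89752604 68.00812309]
rod [ 419.96744547 -305.72248063   30.        ] [ 506.53573453 -335.19265417   30.        ] [ 615.9331104  -372.43571269   46.        ] 207.01013782060417 -18.800282454880595 origin [ 462.56659068 -320.22464692]
hook_rod 0.87 [ 460.82111877 -332.12098546    0.        ]
hook_rod 0.8 [ 460.05905072 -328.89839688    0.        ]
hook_tip 0.65 [ 622.9703215  -383.61783387   42.        ]
hook_tip 0.81 [ 618.71721303 -386.30913935   42.        ]
```

```bash
cat >> h.py <<'E'
from scipy.spatial.transform import Rotation as Ro
def rot(yaw): # tool down, tool +x at world yaw (deg)
    c,s=np.cos(np.radians(yaw)),np.sin(np.radians(yaw))
    return Ro.from_matrix(np.array([[c,s,0],[s,-c,0],[0,0,-1]]))
def cur():
    s=ctrl.sense();q=s["ee_rot"];R=Ro.from_quat([q[1],q[2],q[3],q[0]]);x=R.as_matrix()[:,0]
    return s["eef_pos"],R,np.degrees(np.arctan2(x[1],x[0])),s
def plan(way,claw,p=None,yaw=None):
    """way: list of (pos,yaw,n rows); prints rows"""
    P,R,Y,_=cur()
    if yaw is None: yaw=Y
    else: R=rot(yaw)
    if p is not None: P=np.array(p,float)
    for pos,y2,n in way:
        pos=np.array(pos,float);d=(pos-P)/n
        for i in range(n):
            Rn=rot(yaw+(y2-yaw)*(i+1)/n)
            a=(R.inv()*Rn).as_rotvec();t=R.inv().apply(d)/1000
            print([claw]+[round(float(k),4) for k in t]+[round(float(k),3) for k in a],end=",\n" )
            R=Rn
        P=pos;yaw=y2
E
python3 - <<'E'
from h import *
P,R,Y,s=cur();print(P,Y)
plan([((462,-325,160),Y-(Y+19.5),20)],-1)
E
```

```text
[116.0002416  512.04509924 231.30005396] 167.23645469469633
[-1, -0.0261, -0.037, 0.0036, 0.0, -0.0, 0.163],
[-1, -0.0318, -0.0323, 0.0036, 0.0, 0.0, 0.163],
[-1, -0.0366, -0.0267, 0.0036, 0.0, 0.0, 0.163],
[-1, -0.0404, -0.0204, 0.0036, 0.0, 0.0, 0.163],
[-1, -0.0432, -0.0136, 0.0036, 0.0, 0.0, 0.163],
[-1, -0.0448, -0.0064, 0.0036, 0.0, 0.0, 0.163],
[-1, -0.0453, 0.001, 0.0036, 0.0, 0.0, 0.163],
[-1, -0.0445, 0.0083, 0.0036, 0.0, 0.0, 0.163],
[-1, -0.0426, 0.0154, 0.0036, 0.0, 0.0, 0.163],
[-1, -0.0395, 0.0221, 0.0036, 0.0, 0.0, 0.163],
[-1, -0.0354, 0.0282, 0.0036, 0.0, 0.0, 0.163],
[-1, -0.0303, 0.0336, 0.0036, 0.0, 0.0, 0.163],
[-1, -0.0245, 0.0381, 0.0036, 0.0, 0.0, 0.163],
[-1, -0.018, 0.0416, 0.0036, 0.0, 0.0, 0.163],
[-1, -0.011, 0.0439, 0.0036, 0.0, 0.0, 0.163],
[-1, -0.0037, 0.0451, 0.0036, 0.0, 0.0, 0.163],
[-1, 0.0036, 0.0451, 0.0036, 0.0, 0.0, 0.163],
[-1, 0.0109, 0.044, 0.0036, 0.0, 0.0, 0.163],
[-1, 0.0179, 0.0416, 0.0036, 0.0, 0.0, 0.163],
[-1, 0.0244, 0.0381, 0.0036, 0.0, 0.0, 0.163],
```

Request:
{"op": "send_rows", "data": {"targets": [[-1, -0.0261, -0.037, 0, 0, 0, 0.163], [-1, -0.0318, -0.0323, 0, 0, 0, 0.163], [-1, -0.0366, -0.0267, 0, 0, 0, 0.163], [-1, -0.0404, -0.0204, 0, 0, 0, 0.163], [-1, -0.0432, -0.0136, 0, 0, 0, 0.163], [-1, -0.0448, -0.0064, 0, 0, 0, 0.163], [-1, -0.0453, 0.001, 0, 0, 0, 0.163], [-1, -0.0445, 0.0083, 0, 0, 0, 0.163], [-1, -0.0426, 0.0154, 0, 0, 0, 0.163], [-1, -0.0395, 0.0221, 0, 0, 0, 0.163]], "squeeze": 60}}

```text
time_s: 2.55
eef_pos: [289.1, 92.0, 231.6]
ee_rot: [0.0, 0.801, 0.599, 0.0]
force: [1.6, 0.6, -0.2]
grip_width: 1.003
grip_force: 0.0
```

Request:
{"op": "send_rows", "data": {"targets": [[-1, -0.0354, 0.0282, 0, 0, 0, 0.163], [-1, -0.0303, 0.0336, 0, 0, 0, 0.163], [-1, -0.0245, 0.0381, 0, 0, 0, 0.163], [-1, -0.018, 0.0416, 0, 0, 0, 0.163], [-1, -0.011, 0.0439, 0, 0, 0, 0.163], [-1, -0.0037, 0.0451, 0, 0, 0, 0.163], [-1, 0.0036, 0.0451, 0.015, 0, 0, 0.163], [-1, 0.0109, 0.044, 0.015, 0, 0, 0.163], [-1, 0.0179, 0.0416, 0.015, 0, 0, 0.163], [-1, 0.0244, 0.0381, 0.015, 0, 0, 0.163]]}}

```text
time_s: 3.8
eef_pos: [461.9, -326.6, 170.7]
ee_rot: [0.0, 0.985, -0.173, 0.0]
force: [0.2, -0.0, -0.4]
grip_width: 0.998
grip_force: 0.0
```

```bash
python3 - <<'E'
from h import *
P,R,Y,s=cur();print(P,Y,s["time_s"],s["joints"])
S=ctrl.capture("side");T=ctrl.capture("top")
for q,z in(("hook_rod",0),("hook_tip",42),("ledge_front",112)):
    for c in(T,S):
        for k in ctrl.landmark_of(q,c)[:1]:print(q,k["score"],onz(k["point"],c,z))
p=cv2.resize(S["img"][190:340,190:340,::-1],None,fx=4,fy=4,interpolation=cv2.INTER_CUBIC)
cv2.imwrite("pics/e.png",p)
E
```

```text
[ 461.8532887  -326.56928495  170.71493117] -19.867646591390795 3.8 [-8.22562048e-01  4.52986671e-01  1.45944354e+00  3.42585490e-05
  1.22911543e+00  1.09497865e+00]
hook_rod 0.72 [ 458.19065998 -308.1124496     0.        ]
hook_tip 0.59 [ 610.80566045 -380.18819415   42.        ]
hook_tip 0.78 [ 619.79484874 -380.06045767   42.        ]
ledge_front 0.7 [ 516.58023453 -196.9117425   112.        ]
ledge_front 0.78 [ 518.52818719 -187.93235534  112.        ]
```

View pics/e.png

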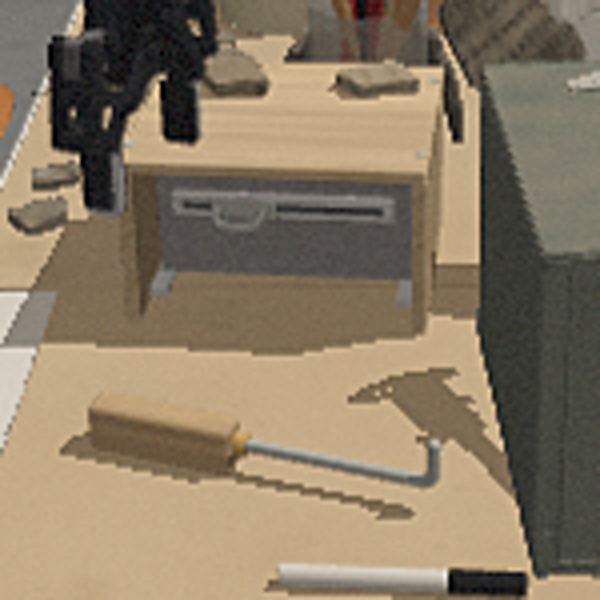

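The open gripper hangs above and behind the handle. The rod is clear: handle from (95,415) to (240,450) and hook tip at (433,442) in the crop. I'll fit the rod pose from both views.

```bash
python3 - <<'E'
from h import *
from scipy.optimize import least_squares
T=ctrl.capture("top");S=ctrl.capture("side")
A=lambda p:np.array(p)/5+[270,180]-.4
B=lambda p:np.array(p)/4+[190,190]-.4
ob=[(T,A((563,435)),(-45,0,30)),(T,A((612,283)),(47,0,18)),(T,A((680,90)),(165,0,46)),
(S,B((434,441)),(165,0,45)),(S,B((426,485)),(165,0,14)),(S,B((241,444)),(47,0,18)),(S,B((93,437)),(-45,-11,0)),(S,B((237,474)),(45,-11,0)),(S,B((90,407)),(-45,-11,30))]
def W(v,q):
    c,s=np.cos(v[2]),np.sin(v[2]);return np.array([v[0]+c*q[0]-s*q[1],v[1]+s*q[0]+c*q[1],q[2]])
for o in(ob,ob[:3],ob[3:]):
    f=lambda v:np.concatenate([px(W(v,q),c)-p for c,p,q in o])
    r=least_squares(f,[462,-325,-.34]);print(r.x,np.degrees(r.x[2]),np.round(f(r.x).reshape(-1,2),1).tolist())
plan([((462,-320,60),-21,10)],-1)
E
```

```text
[ 4.62628103e+02 -3.20225260e+02 -3.47814531e-01] -19.928304656079252 [[-0.3, -0.1], [-0.6, 0.2], [1.4, -0.6], [0.1, -0.4], [2.0, 0.2], [-0.2, -1.4], [-0.3, 1.7], [-1.7, 0.1], [-0.5, -1.4]]
[ 4.61730710e+02 -3.20777826e+02 -3.27535510e-01] -18.766402378268175 [[0.2, 0.3], [-0.7, 0.4], [0.5, -0.7]]
[ 4.63126840e+02 -3.19931799e+02 -3.63092739e-01] -20.80368153335804 [[-0.0, 0.1], [1.9, 0.7], [-0.1, -1.3], [-0.0, 1.5], [-1.6, 0.2], [-0.2, -1.7]]
[-1, -0.0001, -0.0005, 0.0112, 0.0, -0.001, 0.003],
[-1, -0.0001, -0.0004, 0.0112, 0.0, 0.0, 0.003],
[-1, -0.0001, -0.0004, 0.0112, 0.0, 0.0, 0.003],
[-1, -0.0001, -0.0004, 0.0112, 0.0, 0.0, 0.003],
[-1, -0.0001, -0.0004, 0.0112, 0.0, 0.0, 0.003],
[-1, -0.0001, -0.0004, 0.0112, 0.0, 0.0, 0.003],
[-1, -0.0001, -0.0004, 0.0112, 0.0, 0.0, 0.003],
[-1, -0.0001, -0.0004, 0.0112, 0.0, 0.0, 0.003],
[-1, -0.0001, -0.0004, 0.0112, 0.0, 0.0, 0.003],
[-1, -0.0001, -0.0004, 0.0112, 0.0, 0.0, 0.003],
```

Request:
{"op": "send_rows", "data": {"targets": [[-1, -0.0003, -0.0012, 0.0185, 0, 0, 0], [-1, -0.0003, -0.0012, 0.0185, 0, 0, 0], [-1, -0.0003, -0.0012, 0.0185, 0, 0, 0], [-1, -0.0003, -0.0012, 0.0185, 0, 0, 0], [-1, -0.0003, -0.0011, 0.0185, 0, 0, 0], [-1, 0, 0, 0.0185, 0, 0, 0], [-1, 0, 0, 0.0185, 0, 0, 0], [-1, 0, 0, 0.0185, 0, 0, 0], [-1, 0, 0, 0.008, 0, 0, 0], [-1, 0, 0, 0.0055, 0, 0, 0]], "squeeze": 50}}

```text
time_s: 5.55
eef_pos: [462.2, -319.1, 10.0]
ee_rot: [0.0, 0.986, -0.17, 0.0]
force: [-0.3, 0.5, 0.3]
grip_width: 1.0
grip_force: 0.0
```

Request:
{"op": "send_rows", "data": {"targets": [[0.2, 0, 0, 0, 0, 0, 0], [0.3, 0, 0, 0, 0, 0, 0], [0.4, 0, 0, 0, 0, 0, 0], [0.5, 0, 0, 0, 0, 0, 0], [0.7, 0, 0, 0, 0, 0, 0], [0.9, 0, 0, 0, 0, 0, 0], [1, 0, 0, 0, 0, 0, 0], [1, 0, 0, 0, 0, 0, 0], [1, 0, 0, 0, 0, 0, 0], [1, 0, 0, 0, 0, 0, 0]]}}

```text
time_s: 6.8
eef_pos: [462.2, -319.3, 10.3]
ee_rot: [0.0, 0.985, -0.17, 0.0]
force: [-0.6, 0.1, 6.2]
grip_width: 0.247
grip_force: 49.7
```

Request:
{"op": "send_rows", "data": {"targets": [[0, 0, 0, 0, 0, 0, 0], [0, 0, 0, 0, 0, 0, 0], [0, 0, 0, 0.004, 0, 0, 0], [0, 0, 0, 0.003, 0, 0, 0], [0, 0, 0, 0, 0, 0, 0], [0.4, 0, 0, 0, 0, 0, 0], [0.6, 0, 0, 0, 0, 0, 0], [1, 0, 0, 0, 0, 0, 0], [1, 0, 0, 0, 0, 0, 0], [1, 0, 0, 0, 0, 0, 0]]}}

```text
time_s: 8.05
eef_pos: [462.1, -319.2, 3.0]
ee_rot: [0.0, 0.985, -0.17, 0.0]
force: [-0.2, 0.2, 3.1]
grip_width: 0.247
grip_force: 49.6
```

Request:
{"op": "send_rows", "data": {"targets": [[1, 0, 0, -0.006, 0, 0, 0], [1, 0, 0, -0.01, 0, 0, 0], [1, 0, 0, -0.015, 0, 0, 0], [1, 0, 0, -0.015, 0, 0, 0], [1, 0, 0, -0.015, 0, 0, 0], [1, 0, 0, -0.015, 0, 0, 0], [1, 0, 0, -0.01, 0, 0, 0], [1, 0, 0, -0.006, 0, 0, 0], [1, 0, 0, 0, 0, 0, 0], [1, 0, 0, 0, 0, 0, 0]]}}

```text
time_s: 9.3
eef_pos: [461.8, -318.9, 94.3]
ee_rot: [-0.0, 0.985, -0.17, -0.0]
force: [0.7, 0.3, -2.0]
grip_width: 0.249
grip_force: 49.2
```

```bash
python3 - <<'E'
from h import *
P,R,Y,s=cur();print(P,Y,s["time_s"],s["joints"],s["force"],s["wrist_torque"],s["grip_width"])
S=ctrl.capture("side");T=ctrl.capture("top")
for q in("hook_rod","hook_tip"):
    for c in(T,S):
        for k in ctrl.landmark_of(q,c)[:1]:print(q,k["score"],onz(k["point"],c,P[2]-8+(42 if 'tip' in q else 0)))
p=cv2.resize(S["img"][180:330,190:340,::-1],None,fx=4,fy=4,interpolation=cv2.INTER_CUBIC)
cv2.imwrite("pics/f.png",p)
E
```

```text
[ 461.78022739 -318.8674405    94.32356323] -19.548766456730515 9.3 [-8.13081753e-01  5.31997727e-01  1.55439415e+00 -2.11288639e-05
  1.05613194e+00  1.09891549e+00] [ 0.69927689  0.28396572 -1.97212708] [-0.00281114  0.07079584 -0.01520023] 0.24864200930829122
hook_rod 0.89 [ 460.86276362 -294.86306981   86.32356323]
hook_tip 0.43 [ 610.09766692 -382.11628041  128.32356323]
hook_tip 0.75 [ 621.36513954 -379.1124507   128.32356323]
```

View pics/f.png

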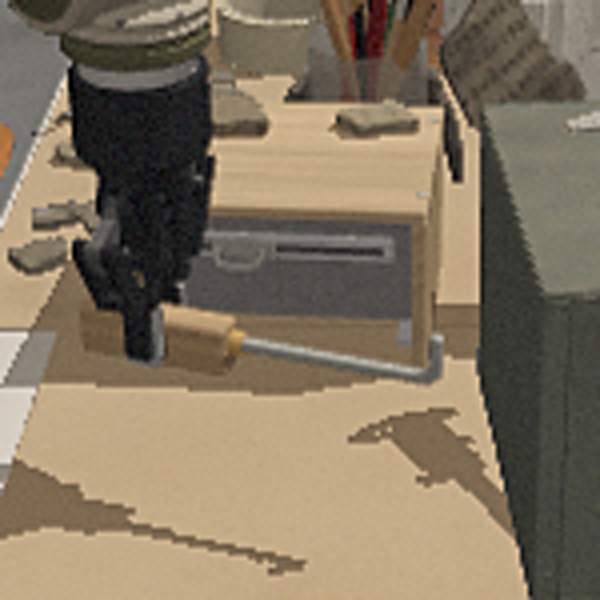

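The rod is held level, with handle and hook clear of everything and the tip at (437,338) in the crop. Next I calibrate the rod in the hand and plan the swing to the front of the riser.

```bash
python3 - <<'E'
from h import *
from scipy.optimize import least_squares
S=ctrl.capture("side");P,R,Y,s=cur()
B=lambda p:np.array(p)/4+[190,180]-.4
ob=[(B((437,338)),(165,0,46)),(B((431,378)),(165,0,14)),(B((239,343)),(48,0,18)),(B((82,305)),(-45,-11,30)),(B((82,345)),(-45,-11,0))]
def W(v,q):
    y=np.radians(Y);c,s_=np.cos(y),np.sin(y);x=q[0]+v[0]
    return np.array([P[0]+c*x-s_*q[1],P[1]+s_*x+c*q[1],P[2]+v[1]+q[2]])
f=lambda v:np.concatenate([px(W(v,q),S)-p for p,q in ob])
r=least_squares(f,[0,-3]);print(r.x,np.round(f(r.x).reshape(-1,2),1).tolist())
def rw(x,y,z): 
    a=np.radians(84.6);return (526.3+np.cos(a)*x-np.sin(a)*y,-107+np.sin(a)*x+np.cos(a)*y,z)
print(rw(-290,26,0))
plan([((448,-345,94),10,3),(rw(-290,26,94),84.6,8),(rw(-290,26,13),84.6,5),(rw(-290,26,11),84.6,4)],1)
E
```

```text
[ 1.44773827 -3.2031859 ] [[0.1, -1.6], [1.5, 1.3], [-0.5, -0.6], [-1.2, -0.2], [-0.2, 1.3]]
(np.float64(473.12397805795064), np.float64(-393.2661535886118), 0)
[1, -0.0015, 0.0097, 0.0002, -0.0, 0.0, -0.172],
[1, -0.0031, 0.0093, 0.0002, 0.0, 0.0, -0.172],
[1, -0.0047, 0.0087, 0.0002, 0.0, 0.0, -0.172],
[1, 0.002, 0.0065, 0.0, 0.0, 0.0, -0.163],
[1, 0.001, 0.0067, 0.0, 0.0, 0.0, -0.163],
[1, -0.0001, 0.0068, 0.0, 0.0, 0.0, -0.163],
[1, -0.0012, 0.0067, 0.0, 0.0, 0.0, -0.163],
[1, -0.0023, 0.0064, 0.0, 0.0, 0.0, -0.163],
[1, -0.0033, 0.0059, 0.0, 0.0, 0.0, -0.163],
[1, -0.0042, 0.0053, 0.0, 0.0, 0.0, -0.163],
[1, -0.005, 0.0046, 0.0, 0.0, 0.0, -0.163],
[1, 0.0, 0.0, 0.0162, 0.0, 0.0, 0.0],
[1, 0.0, 0.0, 0.0162, 0.0, 0.0, 0.0],
[1, 0.0, 0.0, 0.0162, 0.0, 0.0, 0.0],
[1, 0.0, 0.0, 0.0162, 0.0, 0.0, 0.0],
[1, 0.0, 0.0, 0.0162, 0.0, 0.0, 0.0],
[1, 0.0, 0.0, 0.0005, 0.0, 0.0, 0.0],
[1, 0.0, 0.0, 0.0005, 0.0, 0.0, 0.0],
[1, 0.0, 0.0, 0.0005, 0.0, 0.0, 0.0],
[1, 0.0, 0.0, 0.0005, 0.0, 0.0, 0.0],
```

Request:
{"op": "send_rows", "data": {"targets": [[1, -0.0015, 0.0097, 0, 0, 0, -0.172], [1, -0.0031, 0.0093, 0, 0, 0, -0.172], [1, -0.0047, 0.0087, 0, 0, 0, -0.172], [1, 0.002, 0.0065, 0, 0, 0, -0.163], [1, 0.001, 0.0067, 0, 0, 0, -0.163], [1, -0.0001, 0.0068, 0, 0, 0, -0.163], [1, -0.0012, 0.0067, 0, 0, 0, -0.163], [1, -0.0023, 0.0064, 0, 0, 0, -0.163], [1, -0.0033, 0.0059, 0, 0, 0, -0.163], [1, -0.0042, 0.0053, 0, 0, 0, -0.163]]}}

```text
time_s: 10.9
eef_pos: [470.1, -387.3, 94.7]
ee_rot: [-0.0, 0.79, 0.614, -0.0]
force: [-0.4, 0.6, -1.0]
grip_width: 0.249
grip_force: 49.2
```

Request:
{"op": "send_rows", "data": {"targets": [[1, -0.005, 0.0046, 0, 0, 0, -0.163], [1, 0, 0, 0.0162, 0, 0, 0], [1, 0, 0, 0.0162, 0, 0, 0], [1, 0, 0, 0.0162, 0, 0, 0], [1, 0, 0, 0.0162, 0, 0, 0], [1, 0, 0, 0.01, 0, 0, 0], [1, 0, 0, 0.005, 0, 0, 0], [1, 0, 0, 0.002, 0, 0, 0], [1, 0, 0, 0, 0, 0, 0], [1, 0, 0, 0, 0, 0, 0]]}}

```text
time_s: 12.15
eef_pos: [473.4, -393.3, 13.4]
ee_rot: [0.0, 0.739, 0.674, -0.0]
force: [0.2, -0.2, -0.3]
grip_width: 0.25
grip_force: 49.2
```

```bash
cat >> h.py <<'E'
A84=np.radians(84.6)
def tip(): # tip axis in riser frame, rod underside z
    P,R,Y,s=cur();y=np.radians(Y);t=P[:2]+166.4*np.array([np.cos(y),np.sin(y)])-[526.3,-107]
    c,s_=np.cos(A84),np.sin(A84)
    f=s["force"];return np.round([c*t[0]+s_*t[1],-s_*t[0]+c*t[1],P[2]-3],1),round(Y,1),s["time_s"],np.round([c*f[0]+s_*f[1],-s_*f[0]+c*f[1],f[2]],1),np.round(s["wrist_torque"],2)
E
python3 - <<'E'
from h import *
print(tip());S=ctrl.capture("side");T=ctrl.capture("top")
p=cv2.resize(S["img"][190:340,190:340,::-1],None,fx=4,fy=4,interpolation=cv2.INTER_CUBIC)
q=cv2.resize(T["img"][180:280,270:420,::-1],None,fx=3,fy=3,interpolation=cv2.INTER_CUBIC)
cv2.imwrite("pics/g.png",p)
o=np.array([526.3,-107,0])
P=cur()[0]
print(px([P[0]+166.4*np.cos(A84),P[1]+166.4*np.sin(A84),P[2]+43],S))
E
```

```text
(array([-123.6,   26.1,   10.4]), np.float64(84.7), 12.15, array([-0.2, -0.2, -0.3]), array([-0.04, -0.04,  0.01]))
[245.0414963  260.98648545]
```

View pics/g.png

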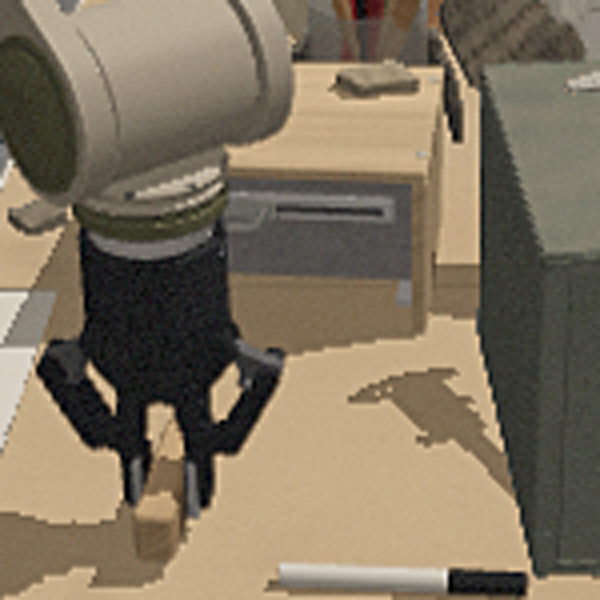

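Request:
{"op": "send_rows", "data": {"targets": [[1, 0.007, 0, 0.001, 0, 0, 0], [1, 0.012, 0, 0.001, 0, 0, 0], [1, 0.012, 0, 0, 0, 0, 0], [1, 0.012, 0, 0, 0, 0, 0], [1, 0.012, 0, 0, 0, 0, 0], [1, 0.012, 0, 0, 0, 0, 0], [1, 0.01, 0, 0, 0, 0, 0], [1, 0.006, 0, 0, 0, 0, 0], [1, 0.003, 0, 0, 0, 0, 0], [1, 0, 0, 0, 0, 0, 0]]}}

```text
time_s: 13.5
eef_pos: [481.1, -307.6, 11.0]
ee_rot: [0.0, 0.739, 0.674, -0.0]
force: [-0.6, -0.4, -0.9]
grip_width: 0.248
grip_force: 49.2
```

```bash
python3 - <<'E'
from h import *
print(tip())
E
```

```text
(array([-37.5,  26.4,   8. ]), np.float64(84.7), 13.5, array([-0.4,  0.5, -0.9]), array([-0.  , -0.01,  0.03]))
```

Now I feel for the tray face in small steps.

Request:
{"op": "send_rows", "data": {"targets": [[1, 0.002, 0, 0, 0, 0, 0], [1, 0.002, 0, 0, 0, 0, 0], [1, 0.002, 0, 0, 0, 0, 0], [1, 0.002, 0, 0, 0, 0, 0], [1, 0.001, 0, 0, 0, 0, 0], [1, 0.001, 0, 0, 0, 0, 0], [1, 0, 0, 0, 0, 0, 0], [1, 0, 0, 0, 0, 0, 0], [1, 0, 0, 0, 0, 0, 0], [1, 0, 0, 0, 0, 0, 0]]}}

```text
time_s: 14.75
eef_pos: [482.1, -297.6, 11.0]
ee_rot: [0.0, 0.739, 0.674, -0.0]
force: [-0.7, -3.7, -1.2]
grip_width: 0.244
grip_force: 49.1
```

Request:
{"op": "send_rows", "data": {"targets": [[1, 0.001, 0, 0, 0, 0, 0], [1, 0.001, 0, 0, 0, 0, 0], [1, 0, 0, 0, 0, 0, 0], [1, 0, 0, 0, 0, 0, 0], [1, 0, 0, 0, 0, 0, 0], [1, 0, 0, 0, 0, 0, 0], [1, 0, 0, 0, 0, 0, 0], [1, 0, 0, 0, 0, 0, 0], [1, 0, 0, 0, 0, 0, 0], [1, 0, 0, 0, 0, 0, 0]]}}

```text
time_s: 16.0
eef_pos: [482.2, -295.4, 11.0]
ee_rot: [-0.0, 0.739, 0.674, 0.0]
force: [-0.5, -1.2, -2.8]
grip_width: 0.246
grip_force: 49.1
```

```bash
python3 - <<'E'
from h import *
print(tip())
E
```

```text
(array([-25.3,  26.5,   8. ]), np.float64(84.7), 16.0, array([-1.3,  0.4, -2.8]), array([-0.16,  0.01, -0.05]))
```

Request:
{"op": "send_rows", "data": {"targets": [[1, 0.001, 0, 0, 0, 0, 0], [1, 0.001, 0, 0, 0, 0, 0], [1, 0.001, 0, 0, 0, 0, 0], [1, 0, 0, 0, 0, 0, 0], [1, 0, 0, 0, 0, 0, 0], [1, 0, 0, 0, 0, 0, 0], [1, 0, 0, 0, 0, 0, 0], [1, 0, 0, 0, 0, 0, 0], [1, 0, 0, 0, 0, 0, 0], [1, 0, 0, 0, 0, 0, 0]]}}

```text
time_s: 17.25
eef_pos: [482.5, -292.6, 11.0]
ee_rot: [-0.0, 0.739, 0.674, 0.0]
force: [-0.2, -3.1, -1.3]
grip_width: 0.247
grip_force: 49.1
```

```bash
python3 - <<'E'
from h import *
print(tip())
E
```

```text
(array([-22.5,  26.5,   8. ]), np.float64(84.7), 17.25, array([-3.1, -0.1, -1.3]), array([-0.57,  0.07,  0.01]))
```

Request:
{"op": "send_rows", "data": {"targets": [[1, 0.001, 0, 0, 0, 0, 0], [1, 0.001, 0, 0, 0, 0, 0], [1, 0, 0, 0, 0, 0, 0], [1, 0, 0, 0, 0, 0, 0], [1, 0, 0, 0, 0, 0, 0], [1, 0, 0, 0, 0, 0, 0], [1, 0, 0, 0, 0, 0, 0], [1, 0, 0, 0, 0, 0, 0], [1, 0, 0, 0, 0, 0, 0], [1, 0, 0, 0, 0, 0, 0]]}}

```text
time_s: 18.5
eef_pos: [482.7, -290.5, 11.0]
ee_rot: [-0.0, 0.739, 0.674, 0.0]
force: [-0.2, -1.4, -2.3]
grip_width: 0.248
grip_force: 49.1
```

```bash
python3 - <<'E'
from h import *
print(tip())
E
```

```text
(array([-20.3,  26.5,   8. ]), np.float64(84.7), 18.5, array([-1.4,  0.1, -2.3]), array([-0.33,  0.01, -0.07]))
```

Request:
{"op": "send_rows", "data": {"targets": [[1, 0.001, 0, 0, 0, 0, 0], [1, 0.001, 0, 0, 0, 0, 0], [1, 0.001, 0, 0, 0, 0, 0], [1, 0, 0, 0, 0, 0, 0], [1, 0, 0, 0, 0, 0, 0], [1, 0, 0, 0, 0, 0, 0], [1, 0, 0, 0, 0, 0, 0], [1, 0, 0, 0, 0, 0, 0], [1, 0, 0, 0, 0, 0, 0], [1, 0, 0, 0, 0, 0, 0]]}}

```text
time_s: 19.75
eef_pos: [483.1, -288.2, 11.2]
ee_rot: [0.001, 0.739, 0.674, -0.0]
force: [-1.0, -6.1, -1.1]
grip_width: 0.249
grip_force: 49.1
```

```bash
python3 - <<'E'
from h import *
print(tip());S=ctrl.capture("side")
p=cv2.resize(S["img"][190:340,190:340,::-1],None,fx=4,fy=4,interpolation=cv2.INTER_CUBIC)
cv2.imwrite("pics/i.png",p)
E
```

```text
(array([-18. ,  26.4,   8.2]), np.float64(84.7), 19.75, array([-6.2,  0.4, -1.1]), array([-1.04,  0.11,  0.04]))
```

View pics/i.png

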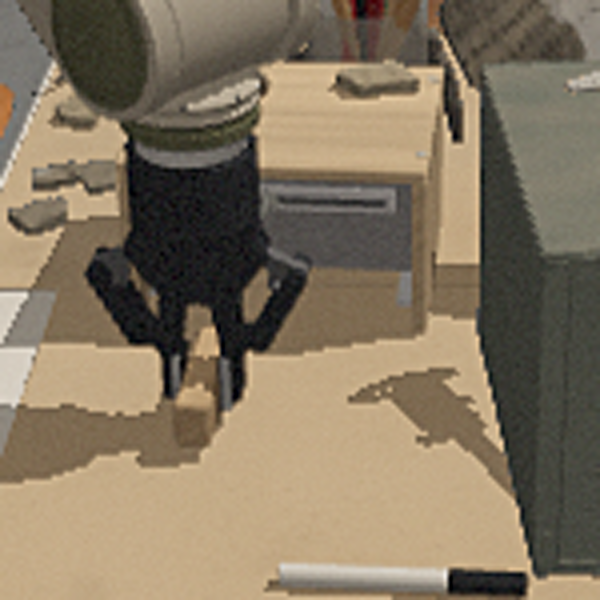

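Contact at the tray face comes at about -19 mm, as expected. I back off to mid-loop and raise carefully.

Request:
{"op": "send_rows", "data": {"targets": [[1, -0.004, 0, 0, 0, 0, 0], [1, -0.006, 0, 0, 0, 0, 0], [1, -0.006, 0, 0, 0, 0, 0], [1, -0.003, 0, 0, 0, 0, 0], [1, 0, 0, -0.003, 0, 0, 0], [1, 0, 0, -0.003, 0, 0, 0], [1, 0, 0, -0.003, 0, 0, 0], [1, 0, 0, -0.003, 0, 0, 0], [1, 0, 0, 0, 0, 0, 0], [1, 0, 0, 0, 0, 0, 0]]}}

```text
time_s: 21.05
eef_pos: [481.2, -306.4, 23.0]
ee_rot: [-0.0, 0.739, 0.674, 0.0]
force: [0.6, -1.2, -0.9]
grip_width: 0.251
grip_force: 49.1
```

```bash
python3 - <<'E'
from h import *
print(tip())
E
```

```text
(array([-36.4,  26.5,  20. ]), np.float64(84.7), 21.05, array([-1.1, -0.7, -0.9]), array([-0.02, -0.02, -0.06]))
```

Request:
{"op": "send_rows", "data": {"targets": [[1, 0, 0, -0.003, 0, 0, 0], [1, 0, 0, -0.003, 0, 0, 0], [1, 0, 0, -0.003, 0, 0, 0], [1, 0, 0, -0.002, 0, 0, 0], [1, -0.002, 0, 0, 0, 0, 0], [1, -0.002, 0, 0, 0, 0, 0], [1, -0.002, 0, 0, 0, 0, 0], [1, -0.002, 0, 0, 0, 0, 0], [1, -0.002, 0, 0, 0, 0, 0], [1, -0.002, 0, 0, 0, 0, 0]]}}

```text
time_s: 22.3
eef_pos: [480.0, -318.1, 33.8]
ee_rot: [-0.0, 0.739, 0.674, 0.0]
force: [0.8, 3.9, -1.6]
grip_width: 0.248
grip_force: 49.2
```

```bash
python3 - <<'E'
from h import *
print(tip())
E
```

```text
(array([-48.1,  26.6,  30.8]), np.float64(84.7), 22.3, array([ 4. , -0.5, -1.6]), array([ 0.61, -0.02, -0.03]))
```

Force is about 4 N, which matches the tray's friction, so the eye is caught. I draw it out.

Request:
{"op": "send_rows", "data": {"targets": [[1, -0.004, 0, 0, 0, 0, 0], [1, -0.006, 0, 0, 0, 0, 0], [1, -0.007, 0, 0, 0, 0, 0], [1, -0.007, 0, 0, 0, 0, 0], [1, -0.007, 0, 0, 0, 0, 0], [1, -0.007, 0, 0, 0, 0, 0], [1, -0.007, 0, 0, 0, 0, 0], [1, -0.006, 0, 0, 0, 0, 0], [1, -0.004, 0, 0, 0, 0, 0], [1, -0.002, 0, 0, 0, 0, 0]]}}

```text
time_s: 23.55
eef_pos: [474.8, -375.5, 34.0]
ee_rot: [0.0, 0.739, 0.674, -0.0]
force: [-0.5, 4.4, -1.5]
grip_width: 0.248
grip_force: 49.1
```

```bash
python3 - <<'E'
from h import *
print(tip())
E
```

```text
(array([-105.7,   26.3,   31. ]), np.float64(84.7), 23.55, array([ 4.4,  0.9, -1.5]), array([0.58, 0.12, 0.15]))
```

Request:
{"op": "send_rows", "data": {"targets": [[1, -0.001, 0, 0, 0, 0, 0], [1, -0.001, 0, 0, 0, 0, 0], [1, -0.001, 0, 0, 0, 0, 0], [1, -0.001, 0, 0, 0, 0, 0], [1, -0.001, 0, 0, 0, 0, 0], [1, -0.001, 0, 0, 0, 0, 0], [1, -0.001, 0, 0, 0, 0, 0], [1, 0, 0, 0, 0, 0, 0], [1, 0, 0, 0, 0, 0, 0], [1, 0, 0, 0, 0, 0, 0]]}}

```text
time_s: 24.8
eef_pos: [474.3, -382.3, 34.1]
ee_rot: [0.0, 0.739, 0.674, -0.0]
force: [-0.3, 3.0, -1.4]
grip_width: 0.25
grip_force: 49.1
```

```bash
python3 - <<'E'
from h import *
print(tip())
E
```

```text
(array([-112.6,   26.3,   31.1]), np.float64(84.7), 24.8, array([ 3. ,  0.6, -1.4]), array([0.42, 0.09, 0.11]))
```

Request:
{"op": "send_rows", "data": {"targets": [[1, -0.001, 0, 0, 0, 0, 0], [1, -0.001, 0, 0, 0, 0, 0], [1, -0.001, 0, 0, 0, 0, 0], [1, 0, 0, 0, 0, 0, 0], [1, 0, 0, 0, 0, 0, 0], [1, 0, 0, 0, 0, 0, 0], [1, 0, 0, 0, 0, 0, 0], [1, 0, 0, 0, 0, 0, 0], [1, 0, 0, 0, 0, 0, 0], [1, 0, 0, 0, 0, 0, 0]]}}

```text
time_s: 26.05
eef_pos: [474.0, -383.7, 33.5]
ee_rot: [-0.001, 0.739, 0.674, 0.001]
force: [0.2, 10.5, -0.6]
grip_width: 0.248
grip_force: 49.2
```

```bash
python3 - <<'E'
from h import *
print(tip())
E
```

```text
(array([-114. ,   26.5,   30.5]), np.float64(84.7), 26.05, array([10.5,  0.7, -0.6]), array([ 1.38, -0.07,  0.13]))
```

At the stop: 10 N at tip x = -114 mm, as predicted. I relieve the pull, lower the hook out and back away.

Request:
{"op": "send_rows", "data": {"targets": [[1, 0.002, 0, 0, 0, 0, 0], [1, 0.003, 0, 0, 0, 0, 0], [1, 0.002, 0, 0, 0, 0, 0], [1, 0, 0, 0, 0, 0, 0], [1, 0, 0, 0.004, 0, 0, 0], [1, 0, 0, 0.006, 0, 0, 0], [1, 0, 0, 0.006, 0, 0, 0], [1, 0, 0, 0.005, 0, 0, 0], [1, 0, 0, 0.003, 0, 0, 0], [1, 0, 0, 0, 0, 0, 0]]}}

```text
time_s: 27.3
eef_pos: [474.6, -378.1, 9.8]
ee_rot: [-0.0, 0.739, 0.674, 0.0]
force: [-1.1, 0.2, -0.7]
grip_width: 0.251
grip_force: 49.1
```

```bash
python3 - <<'E'
from h import *
print(tip())
E
```

```text
(array([-108.4,   26.3,    6.8]), np.float64(84.7), 27.3, array([ 0.1,  1.1, -0.7]), array([-0.05,  0.02, -0.03]))
```

```bash
python3 - <<'E'
from h import *
P,R,Y,s=cur()
c,s_=np.cos(A84),np.sin(A84)
a=np.array([P[0]-34*c,P[1]-34*s_])
plan([((*a,10),84.7,4),((*a,55),84.7,3),((460,-410,60),55,3),((458,-380,60),17,4),((462,-325,60),-20,4),((462,-325,24),-20,2)],1)
E
```

```text
[1, -0.0085, -0.0, -0.0001, -0.0, -0.0, 0.0],
[1, -0.0085, -0.0, -0.0001, 0.0, 0.0, 0.0],
[1, -0.0085, -0.0, -0.0001, 0.0, 0.0, 0.0],
[1, -0.0085, -0.0, -0.0001, 0.0, 0.0, 0.0],
[1, 0.0, 0.0, -0.015, 0.0, 0.0, 0.0],
[1, 0.0, 0.0, -0.015, 0.0, 0.0, 0.0],
[1, 0.0, 0.0, -0.015, 0.0, 0.0, 0.0],
[1, 0.0003, -0.0038, -0.0017, 0.0, 0.0, 0.173],
[1, -0.0004, -0.0038, -0.0017, 0.0, 0.0, 0.173],
[1, -0.001, -0.0037, -0.0017, 0.0, 0.0, 0.173],
[1, 0.0059, -0.0047, 0.0, 0.0, 0.0, 0.166],
[1, 0.005, -0.0056, 0.0, 0.0, 0.0, 0.166],
[1, 0.004, -0.0064, 0.0, 0.0, 0.0, 0.166],
[1, 0.0029, -0.0069, 0.0, 0.0, 0.0, 0.166],
[1, 0.005, -0.0129, 0.0, 0.0, 0.0, 0.161],
[1, 0.0028, -0.0135, 0.0, 0.0, 0.0, 0.161],
[1, 0.0006, -0.0138, 0.0, 0.0, 0.0, 0.161],
[1, -0.0016, -0.0137, 0.0, 0.0, 0.0, 0.161],
[1, 0.0, 0.0, 0.018, 0.0, 0.0, 0.0],
[1, 0.0, 0.0, 0.018, 0.0, 0.0, 0.0],
```

Request:
{"op": "send_rows", "data": {"targets": [[1, -0.0085, 0, 0, 0, 0, 0], [1, -0.0085, 0, 0, 0, 0, 0], [1, -0.0085, 0, 0, 0, 0, 0], [1, -0.0085, 0, 0, 0, 0, 0], [1, 0, 0, -0.015, 0, 0, 0], [1, 0, 0, -0.015, 0, 0, 0], [1, 0, 0, -0.015, 0, 0, 0], [1, 0.0003, -0.0038, -0.0017, 0, 0, 0.173], [1, -0.0004, -0.0038, -0.0017, 0, 0, 0.173], [1, -0.001, -0.0037, -0.0017, 0, 0, 0.173]]}}

```text
time_s: 28.55
eef_pos: [460.3, -410.0, 61.3]
ee_rot: [0.0, 0.888, 0.459, 0.0]
force: [-0.5, 0.2, -1.9]
grip_width: 0.244
grip_force: 49.1
```

Request:
{"op": "send_rows", "data": {"targets": [[1, 0.0059, -0.0047, 0, 0, 0, 0.166], [1, 0.005, -0.0056, 0, 0, 0, 0.166], [1, 0.004, -0.0064, 0, 0, 0, 0.166], [1, 0.0029, -0.0069, 0, 0, 0, 0.166], [1, 0.005, -0.0129, 0, 0, 0, 0.161], [1, 0.0028, -0.0135, 0, 0, 0, 0.161], [1, 0.0006, -0.0138, 0, 0, 0, 0.161], [1, -0.0016, -0.0137, 0, 0, 0, 0.161], [1, 0, 0, 0.018, 0, 0, 0], [1, 0, 0, 0.018, 0, 0, 0]]}}

```text
time_s: 29.8
eef_pos: [462.1, -325.3, 23.0]
ee_rot: [0.0, 0.985, -0.172, 0.0]
force: [-0.6, 1.0, -1.0]
grip_width: 0.247
grip_force: 49.2
```

```bash
python3 - <<'E'
from h import *
P,R,Y,s=cur();print(P,Y);S=ctrl.capture("side")
p=cv2.resize(S["img"][190:340,190:340,::-1],None,fx=4,fy=4,interpolation=cv2.INTER_CUBIC)
cv2.imwrite("pics/j.png",p)
E
```

```text
[ 462.06697617 -325.27282133   23.01449406] -19.77229083624227
```

View pics/j.png

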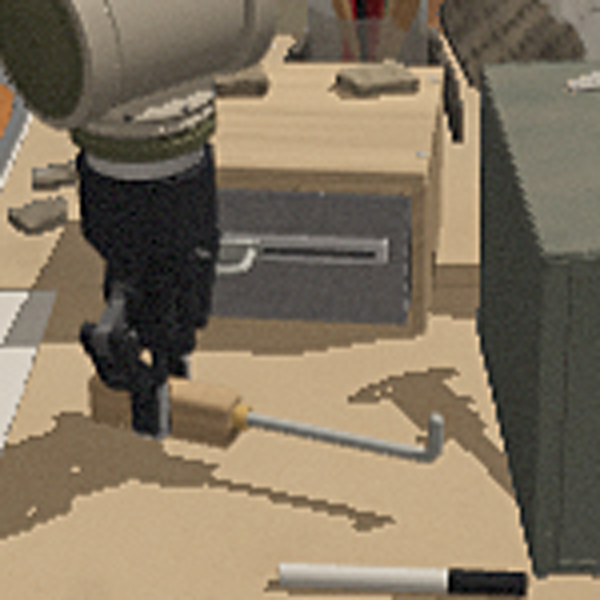

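The tray stands flush with the ledge front (at its stop). The rod is level and free over clear table. Setting it down.

Request:
{"op": "send_rows", "data": {"targets": [[1, 0, 0, 0.005, 0, 0, 0], [1, 0, 0, 0.005, 0, 0, 0], [1, 0, 0, 0.004, 0, 0, 0], [1, 0, 0, 0.003, 0, 0, 0], [1, 0, 0, 0.002, 0, 0, 0], [1, 0, 0, 0.001, 0, 0, 0], [1, 0, 0, 0, 0, 0, 0], [1, 0, 0, 0, 0, 0, 0], [1, 0, 0, 0, 0, 0, 0], [1, 0, 0, 0, 0, 0, 0]]}}

```text
time_s: 31.1
eef_pos: [462.2, -325.0, 4.1]
ee_rot: [0.0, 0.985, -0.173, 0.0]
force: [-0.1, 0.0, -1.3]
grip_width: 0.251
grip_force: 49.2
```

Request:
{"op": "send_rows", "data": {"targets": [[1, 0, 0, 0.0007, 0, 0, 0], [1, 0, 0, 0.0007, 0, 0, 0], [1, 0, 0, 0, 0, 0, 0], [0.4, 0, 0, 0, 0, 0, 0], [0.2, 0, 0, 0, 0, 0, 0], [0, 0, 0, 0, 0, 0, 0], [-0.3, 0, 0, 0, 0, 0, 0], [-0.3, 0, 0, 0, 0, 0, 0], [-0.3, 0, 0, 0, 0, 0, 0], [-0.3, 0, 0, 0, 0, 0, 0]]}}

```text
time_s: 32.35
eef_pos: [462.2, -325.0, 2.7]
ee_rot: [0.0, 0.985, -0.173, 0.0]
force: [0.2, -0.6, -0.5]
grip_width: 0.654
grip_force: 0.0
```

Request:
{"op": "send_rows", "data": {"targets": [[-0.3, 0, 0, -0.005, 0, 0, 0], [-0.3, 0, 0, -0.01, 0, 0, 0], [-0.3, 0, 0, -0.02, 0, 0, 0], [-0.3, 0, 0, -0.025, 0, 0, 0], [-0.3, 0, 0, -0.025, 0, 0, 0], [-0.3, 0, 0, -0.025, 0, 0, 0], [-0.3, 0, 0, -0.02, 0, 0, 0], [-0.3, 0, 0, -0.01, 0, 0, 0], [-0.3, 0, 0, 0, 0, 0, 0], [-0.3, 0, 0, 0, 0, 0, 0]]}}

```text
time_s: 33.6
eef_pos: [461.9, -324.8, 142.0]
ee_rot: [-0.0, 0.985, -0.173, -0.001]
force: [0.2, -0.2, -0.3]
grip_width: 0.651
grip_force: 0.0
```

```bash
python3 - <<'E'
from h import *
P,R,Y,s=cur();print(P,s["force"]);S=ctrl.capture("side")
p=cv2.resize(S["img"][190:340,190:340,::-1],None,fx=4,fy=4,interpolation=cv2.INTER_CUBIC)
cv2.imwrite("pics/k.png",p)
E
```

```text
[ 461.90108836 -324.76779666  141.95754183] [ 0.15393782 -0.17207147 -0.30022716]
```

View pics/k.png

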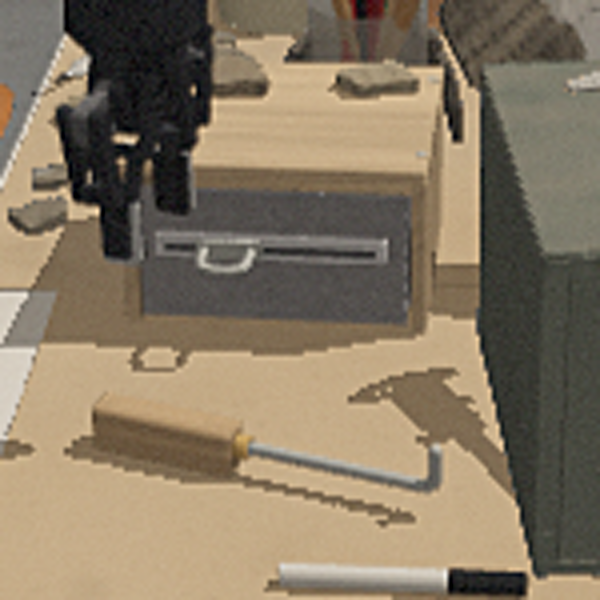

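The rod lies flat and free, the tray is out, the marker has not moved and the gripper is clear. I hand in.

```bash
python3 -c "
from rig import ctrl
print(ctrl.finish_job())"
```

```text
the job is handed in; nothing more can be done
None
```

The tray was hooked by its eye and drawn out to its stop, the rod unhooked, laid flat on clear table and released, and the job handed in at about 34 s; rod force readings stayed at or below 10.5 N.

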